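# Open a stuck filter holder in the bench hold-down

### The arm

A 7-joint arm with a two-finger parallel gripper is mounted at the origin on the work surface. World frame = base frame: x ahead of the robot, y to its left, z up, the work surface at z = 0. Lengths are in mm, angles in rad, forces in N, time in s.
With the tool pointing down it reaches from about 400 to 850 mm from the base axis. Payload 10.4 kg.
Tool frame: the origin (TCP) lies between the finger pads; the fingertips stand 25 mm ahead of it and the grasp point (between the pads) lies 6 mm ahead of it (tcp_to_tips is the distance from the TCP to the fingertips, in mm); z points along the fingers, y is the direction in which the jaws open and shut (so a half turn about z gives the same grasp; the last joint's range is limited). The gripper opens to 85 mm and grips with 20 to 120 N. Pads are 22 mm wide; open, the fingers measure 114 mm over their backs; the gripper's body (76 mm by 85 mm) begins 54 mm behind the grasp point. The pads swing forward as they close: fully open they stand 13 mm farther back than shut.
Start: joints at [1.165, 0.332, -0.065, 1.46, 0.022, 1.35, -0.088], TCP at [233.471, -579.776, 256.338] pointing down, gripper open.
Joint ranges: [-2.6, 2.6], [-0.5, 2.12], [-1.47, 1.34], [0.16, 2.42], [-1.27, 4.41], [0.06, 2.06], [-2.6, 2.6]. Speed limits (rad/s): [2.22, 2.22, 2.79, 2.79, 3.14, 3.14, 3.14].

### API

Orientations are given as a unit quaternion [x, y, z, w].
In Python, from cell import * gives the robot as it stands.
- The arm moves only by the shell command python3 -m creep 'ROWS' [FORCE]. ROWS is a JSON object of lists of equal length, an entry for each row: "linear": the shift along the world's x, y, z each as a share of 600 mm, from -1 to 1, a list of three; "delta_rot": the turn, a rotation vector about the world's x, y, z each as a share of pi rad, from -1 to 1, a list of three; "hand": the closure, from -1 (fully open) to 1 (shut). In form: {"linear": [[dx, dy, dz], ...], "delta_rot": [[rx, ry, rz], ...], "hand": [hand, ...]}. A call has 1 to 12 rows; each row is the pose to reach, as a shift and turn from the pose commanded when the call began, turning the shorter way round; what a row does not reach only later rows make up. A row lasts 1/10 s, in which the tool goes at most 50 mm and 8.59 degrees, less where a joint would pass 70% of its speed; a pose out of reach is approached as far as the arm can. A call with a number of a shift or a turn outside -1 to 1 is refused whole. A call with a gripper value outside its range is refused whole. The fingers move at their own pace and stop on an object; FORCE is the grip in N (left out, the last holds). Time passes only in rows, so rows that repeat a pose let the fingers close. It gives the time, the measured TCP pose, the force and the opening at its end, in the units of the state.
- sense(): the state, without advancing time (a new reading comes with each control period).
- capture(name): name is "side" or "top"; returns the picture (400x640x3 uint8, red, green, blue); there is no depth.
- get_calibration(name): a dict with "fx", "fy", "cx", "cy" (pixels), "k1" (the pictures are not rectified: a ray, as slopes to the right and down, at radius r is drawn at 1 + k1 r^2 times it, then the intrinsics apply), "camera_from_world" (4x4, takes a point from world to camera coordinates). Camera axes: x right, y down, z forward; pixel columns grow to the right and rows downward; lengths in mm; the calibration is good to about 2 mm. A picture is of the moment at which its call begins. get_calibration takes no time and is no camera call.
- finish_job(): hands the job in, once; it reports no verdict.
The state is a dict: "time": time; "qpos": joint angles; "qvel": joint speeds; "joint_efforts": joint torques, N m; "tool_pos": TCP position; "ee_rot": TCP orientation; "force": force on the tool from outside, world axes, zero at the start; "wrist_torque": the same for the moment, N m; "opening": opening from 0.0 (shut) to 1.0 (fully open).
Only numpy, scipy, OpenCV 4.12 (cv2) and the standard library are available. Lean on these libraries where they do the work, as an engineer would, in place of code of your own. Each camera call takes 0.05 s, during which the arm holds its last target.

### The job

Open the stuck filter holder: push it across the bench by its wide round foot, past the things standing there, fully home into the hold-down clamp so that the two sprung jaws snap shut behind the foot, and do not touch the white cover before that. Then take the cover by its fin and draw it straight up off the core, which must stay down in the clamp, and stand the cover upright, open end down, inside the drying tray and let go. Do not lift or tip the core at any time, and do not shift the bottle, cup or jar.

Things in the scene. Friction and masses are not known exactly. Their poses are not given: they have to be found in the camera images.
- core: Inner part of the filter holder, grey plastic, about 0.45 kg: a round foot 120 mm in diameter, 18 mm thick, flat on the bench, with an upright stem (33 mm diameter, top 70 mm above the bench) hidden in the cover until that is lifted. Origin: centre of the foot's underside; z up.
- seal (a point): Middle of the core's rubber seal, on its axis 36.5 mm above its origin. The seal grips the inside of the cover: about 10 to 20 N slide the cover up the first 23 mm, then it is free; unless held down, the core comes up with the cover.
- cover: Outer part: white plastic cap over the stem, standing on the foot: tube 54 mm outside, 46 mm inside, 90 mm high, closed on top, open below, about 0.15 kg. On top a fin to grip, 50 mm long along the cover's x, 14 mm thick along its y, from 88 to 124 mm above the origin. Origin: centre of the open lower rim (18 mm above the bench while on the foot); z up.
- clamp: Steel hold-down clamp fixed to the bench, a U open towards its own -x. Origin: on the bench, where the foot's centre lies when home. Rails at y = +-62 to +-78, x = -20 to 61 mm, 21 mm high; stop at x = 60.5 to 76.5 mm. Lips on the rails reach in to y = +-40 from x = -20 to 50 mm, 21 to 29 mm above the bench, over the foot's edge.
- clamp_home (a point): The point on the bench where the foot's centre lies when fully home (same origin and axes as the clamp; the foot is pushed in along +x). The two jaw housings stand at x = -57 to -23, y = +-71 to +-113 mm from here, 26 mm high.
- jaw_left (a joint): Sprung jaw at the clamp's +y side: upright round nose, 7 mm radius, 17 mm high, centred at x = -40, y = +51 mm of the clamp at 0; the value (m) grows as it is pushed outwards, to 0.020. The foot pushes it out to about 0.016 going in (10 to 18 N of push in all), then it snaps in behind the foot and reads 0.001 to 0.004 with the foot home.
- jaw_right (a joint): The same jaw on the clamp's -y side (nose at y = -51 mm), moving towards -y.
- tray: Drying tray of bare steel, fixed, 130 x 130 mm outside, walls 4 mm thick and 25 mm high. Origin: centre of its underside.
- tray_in (a point): Centre of the tray's inner floor, 4 mm above the bench.
- bottle: Bystander: amber bottle with black cap, 64 mm in diameter, 140 mm high, loose, standing. Origin: centre of its underside.
- cup: Bystander: open paper-white cup, 72 mm across at the rim, 95 mm high, loose, standing. Origin: centre of its underside.
- jar: Bystander: white jar with grey lid, 68 mm in diameter, 85 mm high, loose, standing. Origin: centre of its underside.
There are look-alikes about, which are no part of the job. Leave any yellow look-alike of the cover alone. Several things look just like the core: the one meant starts farthest to the robot's left.

How it is judged:
By the outcome, as a careful person would: the job done as asked, in the order asked, and still so for the second after the job is handed in, with the robot touching nothing.
It also fails if it takes over 72 s, if anything falls off the work surface, if the arm or the gripper's body presses on something with over 40 N, if the wrist force passes 120 N, or if a joint passes its speed limit or range.

## Working session

There is one attempt and no reset: what is moved stays moved. The work goes in short steps, Python scripts to look and compute and a shell command to move; the robot and the scene stay as the last step left them, time stands still between calls to the robot, and variables do not carry over. Pictures are saved under pics/ and viewed, and the job is handed in when it is done.

```bash
ls; mkdir -p pics; python3 - <<'E'
from cell import *
import cv2
for n in ("side","top"):
    im=capture(n); cv2.imwrite(f"pics/{n}0.png",im[...,::-1]); c=get_calibration(n); print(n,{k:(v if k!="camera_from_world" else [[round(float(x),3) for x in r] for r in v]) for k,v in c.items()})
s=sense(); print(s)
E
```

```text
pics
side {'fx': 499.6912603147327, 'fy': 499.6912603147327, 'cx': 315.9565981622378, 'cy': 199.20659891681302, 'k1': -0.012013043275436128, 'camera_from_world': [[-0.951, -0.309, -0.004, 489.768], [-0.153, 0.481, -0.863, 157.645], [0.268, -0.82, -0.505, 982.344], [0.0, 0.0, 0.0, 1.0]]}
top {'fx': 384.15598332772566, 'fy': 384.15598332772566, 'cx': 323.64005561177356, 'cy': 200.0704169978426, 'k1': -0.06319085789865123, 'camera_from_world': [[0.004, -1.0, 0.016, -38.936], [-0.987, -0.007, -0.159, 539.772], [0.16, -0.016, -0.987, 922.2], [0.0, 0.0, 0.0, 1.0]]}
{'time': 0.1, 'qpos': array([ 1.16540288,  0.33280094, -0.0647319 ,  1.46082699,  0.02162078,
        1.3498718 , -0.08852196]), 'qvel': array([ 0.00068697, -0.00096132, -0.0003874 , -0.00248728, -0.00074368,
        0.00180485, -0.00013268]), 'joint_efforts': array([ 1.99191629e-03, -6.26747632e+01,  4.96811152e-02, -3.92431533e+01,
        1.62892928e-02,  6.94825329e-03, -3.25038889e-05]), 'tool_pos': array([ 233.35156832, -579.49867607,  255.61486575]), 'ee_rot': array([ 9.81736332e-01,  1.90245651e-01, -1.45645115e-04, -5.87533004e-04]), 'force': array([-0.61026555,  0.03795413, -0.65315905]), 'wrist_torque': array([ 0.03603066, -0.02620053,  0.01856046]), 'opening': 0.9976819226714294}
```

View pics/side0.png

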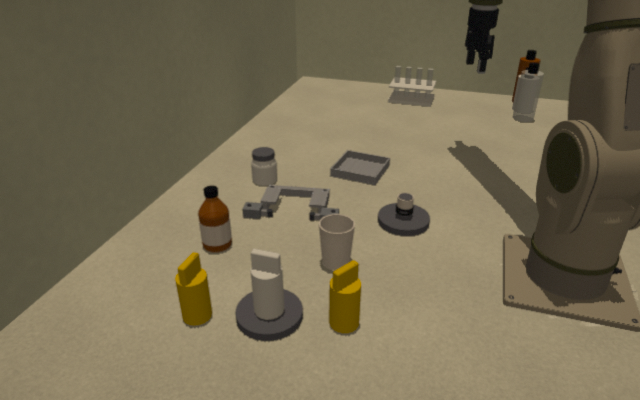

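View pics/top0.png

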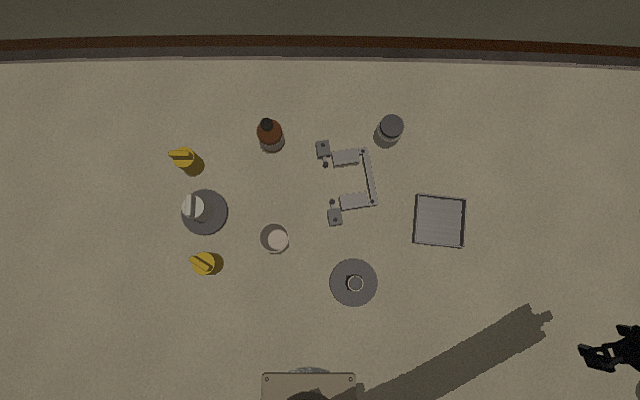

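The side view shows the core with its white cover at (268,300). The yellow covers are at (195,292) and (345,300), and a bare core is at (404,215). In the top view, the core and cover are at (204,212), the bare core at (354,282), the clamp at about (350,180) opening to the left, and the tray at (440,220). The bottle is at (270,135), the cup at (275,238) and the jar at (390,130).

Now I'll measure, starting with enlarged crops.

```bash
cat > h.py <<'E'
import numpy as np, cv2
from cell import *
def cal(n):
    c=get_calibration(n); T=np.array(c["camera_from_world"]); return c,T
def ray(n,px):
    c,T=cal(n); px=np.atleast_2d(np.array(px,float))
    d=np.c_[(px[:,0]-c["cx"])/c["fx"],(px[:,1]-c["cy"])/c["fy"]]
    u=d.copy()
    for _ in range(20): u=d/(1+c["k1"]*(u**2).sum(1,keepdims=True))
    R=T[:3,:3]; o=-R.T@T[:3,3]
    return o,(np.c_[u,np.ones(len(u))]@R)
def onz(n,px,z):
    o,d=ray(n,px); t=(z-o[2])/d[:,2]; return o+t[:,None]*d
def proj(n,P):
    c,T=cal(n); P=np.atleast_2d(P); q=P@T[:3,:3].T+T[:3,3]; u=q[:,:2]/q[:,2:]
    u=u*(1+c["k1"]*(u**2).sum(1,keepdims=True))
    return np.c_[u[:,0]*c["fx"]+c["cx"],u[:,1]*c["fy"]+c["cy"]]
def crop(n,x0,y0,w,h,s,out,im=None):
    if im is None: im=capture(n)[...,::-1]
    cv2.imwrite(out,cv2.resize(im[y0:y0+h,x0:x0+w],None,fx=s,fy=s,interpolation=cv2.INTER_CUBIC))
def tri(p1,p2,n1="top",n2="side"):
    o1,d1=ray(n1,p1);o2,d2=ray(n2,p2);d1=d1[0]/np.linalg.norm(d1[0]);d2=d2[0]/np.linalg.norm(d2[0])
    A=np.c_[d1,-d2];s=np.linalg.lstsq(A,o2-o1,rcond=None)[0];a=o1+s[0]*d1;b=o2+s[1]*d2
    return (a+b)/2,np.linalg.norm(a-b)
E
python3 - <<'E'
from h import *
t=cv2.imread("pics/top0.png"); s=cv2.imread("pics/side0.png")
crop("top",150,100,200,150,4,"pics/c1.png",t)
crop("top",290,100,200,150,4,"pics/c2.png",t)
crop("side",170,130,240,200,3,"pics/c3.png",s)
E
```

```text
(no output)
```

View pics/c1.png

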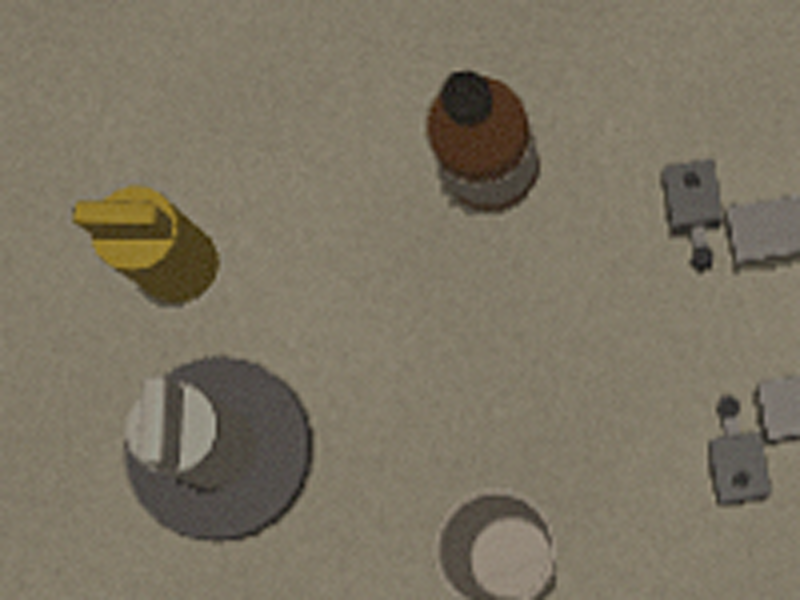

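View pics/c2.png

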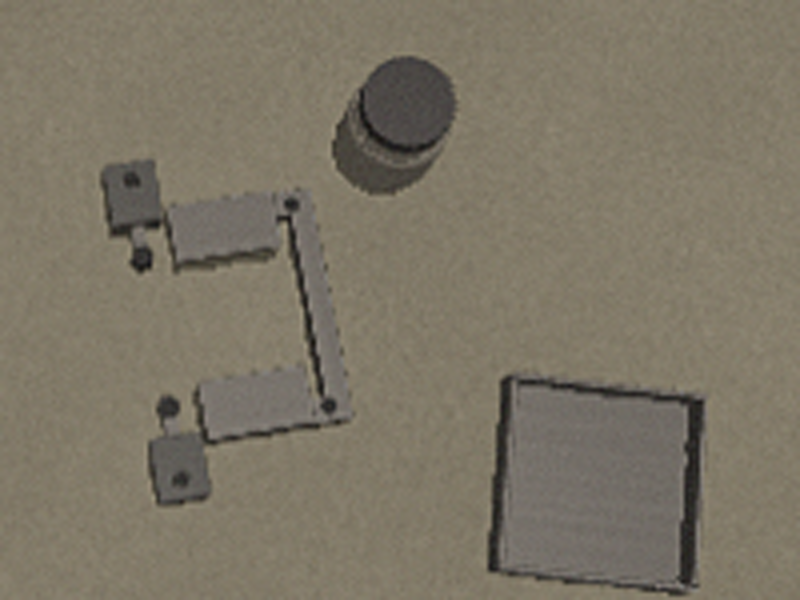

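View pics/c3.png

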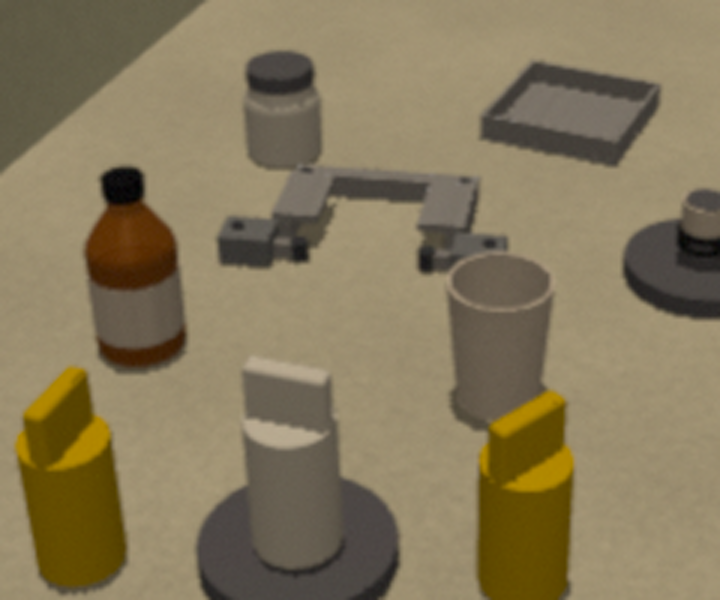

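The crops confirm the choice: the white cover's fin runs roughly across the image's vertical, and the clear passage to the clamp runs between the bottle and the cup. Next are the metric positions.

```bash
python3 - <<'E'
from h import *
t=cv2.imread("pics/top0.png")
hsv=cv2.cvtColor(t,cv2.COLOR_BGR2HSV)
# foot: low saturation vs bench, fit outer circle
for name,(x0,x1,y0,y1) in {"core":(175,235,182,240),"decoy":(322,385,250,312)}.items():
    m=np.zeros(t.shape[:2],np.uint8); m[y0:y1,x0:x1]=((hsv[y0:y1,x0:x1,1]<50)).astype(np.uint8)
    m=cv2.morphologyEx(m,cv2.MORPH_CLOSE,np.ones((5,5)));m=cv2.morphologyEx(m,cv2.MORPH_OPEN,np.ones((3,3)))
    cs=max(cv2.findContours(m,0,1)[0],key=cv2.contourArea)
    W=onz("top",cs[:,0]+0.0,18)[:,:2]
    A=np.c_[2*W,np.ones(len(W))];x=np.linalg.lstsq(A,(W**2).sum(1),rcond=None)[0]
    r=np.sqrt(x[2]+x[0]**2+x[1]**2);print(name,x[:2].round(1),r.round(1),"resid",np.abs(np.hypot(*(W-x[:2]).T)-r).max().round(1),len(W))
def c2(x,y): return (290+x/4-.4,100+y/4-.4)
jl=onz("top",c2(141,258),17)[0];jr=onz("top",c2(168,407),17)[0]
print("jaws",jl.round(1),jr.round(1),"dist",np.linalg.norm(jl-jr).round(1),"mid",((jl+jr)/2).round(1))
C={k:onz("top",c2(*v),z)[0] for k,v,z in [("hl",(131,180),26),("hr",(180,479),26),("stopL",(291,204),29),("stopR",(329,406),29)]}
for k,v in C.items(): print(k,v.round(1))
d=(jl-jr)[:2];print("yaw +y from jaws", np.degrees(np.arctan2(-d[0],d[1])))
d=(C["hl"]-C["hr"])[:2];print("hous",np.linalg.norm(d),np.degrees(np.arctan2(-d[0],d[1])))
# tray corners rim z25
for p in [(508,376),(705,397),(691,592),(492,570)]: print("tray",onz("top",c2(*p),25)[0].round(1))
# stop corners in crop
for p in [(275,192),(307,190),(352,418),(166,205),(277,193),(278,250),(176,268),(197,383),(302,368),(206,441)]: print("st",p,onz("top",c2(*p),29)[0].round(1))
def c1(x,y): return (150+x/4-.4,100+y/4-.4)
def c3(x,y): return (170+x/3-.33,130+y/3-.33)
print("bottlecap",tri(c1(467,97),c3(122,178)))
print("cup rim",onz("top",c1(498,550),95)[0].round(1), "side", onz("side",c3(500,280),95)[0].round(1))
print("jar lid",onz("top",c2(409,104),85)[0].round(1), onz("side",c3(280,68),85)[0].round(1))
print("bottle top",onz("top",c1(467,97),140)[0].round(1))
# fin top corners
for p in [(143,378),(164,377),(165,467),(140,467)]: print("fin",onz("top",c1(*p),142)[0].round(1))
for p in [(248,357),(331,374)]: print("fin side",onz("side",c3(*p),142)[0].round(1))
for p in [(134,190+20)]: print("y1",onz("top",c1(115,210),124)[0].round(1))
print("y2",onz("top",(205,263),90)[0].round(1))
E
```

```text
core [516.8 270.6] 85.9 resid 21.3 230
decoy [ 341.2 -111.8] 88.0 resid 21.0 242
jaws [640.  -39.2  17. ] [541.1 -57.   17. ] dist 100.5 mid [590.5 -48.1  17. ]
hl [690.3 -32.3  26. ]
hr [493.4 -64.4  26. ]
stopL [ 674.1 -137.    29. ]
stopR [ 540.5 -159.7   29. ]
yaw +y from jaws -79.80059138637155
hous 199.5260742808491 -80.7574581698577
tray [ 561.6 -277.1   25. ]
tray [ 548.7 -406.6   25. ]
tray [ 422.5 -390.8   25. ]
tray [ 436.4 -262.6   25. ]
st (275, 192) [ 682.1 -126.6   29. ]
st (307, 190) [ 683.7 -147.7   29. ]
st (352, 418) [ 532.8 -174.3   29. ]
st (166, 205) [672.6 -55.2  29. ]
st (277, 193) [ 681.5 -127.9   29. ]
st (278, 250) [ 643.  -128.1   29. ]
st (176, 268) [630.4 -61.7  29. ]
st (197, 383) [554.8 -75.2  29. ]
st (302, 368) [ 565.1 -142.7   29. ]
st (206, 441) [517.4 -80.8  29. ]
bottlecap (array([706.61308789, 101.12714227, 137.47302165]), np.float64(3.2309513400859986))
cup rim [443.1  80.4  95. ] side [445.6  82.   95. ]
jar lid [ 723.2 -205.3   85. ] [ 723.4 -198.2   85. ]
bottle top [704.  100.2 140. ]
fin [535.7 278.9 142. ]
fin [536.3 267.  142. ]
fin [485.1 263.4 142. ]
fin [485.  277.5 142. ]
fin side [538.5 269.7 142. ]
fin side [488.7 270.3 142. ]
y1 [639.3 308.5 124. ]
y2 [381.7 241.3  90. ]
```

```bash
python3 - <<'E'
from h import *
try: print("tips",tcp_to_tips)
except NameError as e: print(e)
t=cv2.imread("pics/top0.png");g=cv2.cvtColor(t,cv2.COLOR_BGR2GRAY)
print("bench",np.median(g[230:245,160:180]),"foot",g[230,200:210])
m=np.zeros_like(g); m[184:240,176:234]=(cv2.GaussianBlur(g,(3,3),0)<92)[184:240,176:234]
cs=max(cv2.findContours(m.astype(np.uint8),0,1)[0],key=cv2.contourArea)
W=onz("top",cv2.convexHull(cs)[:,0]+0.0,18)[:,:2]
for _ in range(3):
    x=np.linalg.lstsq(np.c_[2*W,np.ones(len(W))],(W**2).sum(1),rcond=None)[0];r=np.sqrt(x[2]+x[0]**2+x[1]**2)
    e=np.hypot(*(W-x[:2]).T)-r;print(x[:2].round(1),r.round(1),np.abs(e).max().round(1));W=W[np.abs(e)<2]
home=np.array([598,-87.7]);a=np.array([.167,-.986]);n=np.array([.986,.167])
d=x[:2]-home;print("core in clamp frame",d@a,d@n)
# side check: project foot top circle
import math
im=cv2.imread("pics/side0.png")
for c,col in ((x[:2],(0,255,0)),(home,(0,0,255))):
  P=np.array([[c[0]+60*math.cos(k),c[1]+60*math.sin(k),18 if col[1] else 0] for k in np.linspace(0,6.28,60)])
  for q in proj("side",P): cv2.circle(im,tuple(int(v) for v in q.round()),0,col,-1)
  for q in proj("top",P): cv2.circle(t,tuple(int(v) for v in q.round()),0,col,-1)
crop("side",170,130,240,200,3,"pics/c4.png",im)
crop("top",170,100,230,150,3,"pics/c5.png",t)
E
```

```text
tips 25.0
bench 122.0 foot [76 71 77 77 77 78 79 71 78 78]
[511.1 269.3] 59.8 1.7
[511.1 269.3] 59.8 1.7
[511.1 269.3] 59.8 1.7
core in clamp frame -366.52956507148025 -26.08036300018402
```

View pics/c4.png

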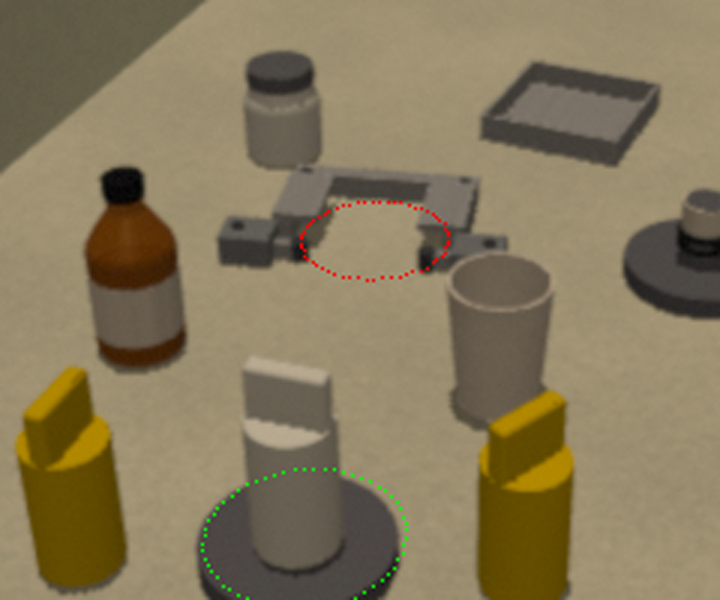

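View pics/c5.png

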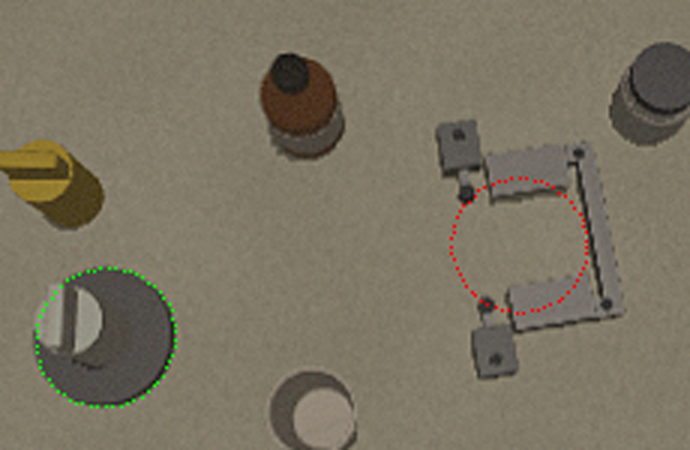

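```bash
cat >> h.py <<'E'
from scipy.spatial.transform import Rotation as Ro
home=np.array([598,-87.7]);a=np.array([.167,-.986]);n=np.array([.986,.167])
def tool(yawdeg,tilt,fwd):
    "R with tool y at yaw, z tilted from down by tilt towards fwd (unit 2d)"
    y=np.array([np.cos(np.radians(yawdeg)),np.sin(np.radians(yawdeg)),0])
    z=np.r_[np.sin(np.radians(tilt))*np.array(fwd),-np.cos(np.radians(tilt))]
    z-=y*(y@z);z/=np.linalg.norm(z)
    return Ro.from_matrix(np.c_[np.cross(y,z),y,z])
def go(R,tcp,R0=None,p0=None):
    s=sense(); R0=R0 or Ro.from_quat(s["ee_rot"]); p0=s["tool_pos"] if p0 is None else np.array(p0)
    rv=(R*R0.inv()).as_rotvec()
    print("lin",((np.array(tcp)-p0)/600).round(4),"rot",(rv/np.pi).round(4),"deg",np.degrees(np.linalg.norm(rv)).round(1),"mm",np.linalg.norm(np.array(tcp)-p0).round(0))
E
python3 - <<'E'
from h import *
R=tool(9.6,20,a); z=R.as_matrix()[:,2]
tip=np.r_[np.array([511.1,269.3])-85*a,70]
print(tip,tip-25*z)
go(R,tip-25*z,p0=[233.471,-579.776,256.338])
E
```

```text
[496.905 353.11   70.   ] [495.47898975 361.54107884  93.4921988 ]
lin [ 0.4367  1.5689 -0.2714] rot [-0.1049  0.0582  0.4269] deg 79.8 mm 991.0
```

```bash
python3 -m creep '{"linear":[[0.5,0.75,0.1],[0.5,0.75,0.1],[0.5,0.75,0.1],[0.5,0.75,0.1],[0.5,0.75,0.1],[0.5,0.75,0.1],[0.5,0.75,0.1],[0.5,0.75,0.1],[0.5,0.75,0.1],[0.5,0.75,0.1],[0.5,0.75,0.1],[0.5,0.75,0.1]],"delta_rot":[[0,0,0.2],[0,0,0.2],[0,0,0.2],[0,0,0.2],[0,0,0.2],[0,0,0.2],[0,0,0.2],[0,0,0.2],[0,0,0.2],[0,0,0.2],[0,0,0.2],[0,0,0.2]],"hand":[-0.1,-0.1,-0.1,-0.1,-0.1,-0.1,-0.1,-0.1,-0.1,-0.1,-0.1,-0.1]}' 20; python3 - <<'E'
from h import *
R=tool(9.6,20,a); z=R.as_matrix()[:,2]
tip=np.r_[np.array([511.1,269.3])-85*a,70]
go(R,tip-25*z); go(R,tip-25*z+[0,0,200])
E
```

```text
time: 1.3
tool_pos: [535.9, -122.8, 316.7]
ee_rot: [0.873, 0.488, 0.001, -0.001]
force: [-0.3, 0.0, -0.3]
opening: 0.546
lin [-0.0674  0.8073 -0.372 ] rot [-0.1124  0.0217  0.2261] deg 45.6 mm 535.0
lin [-0.0674  0.8073 -0.0387] rot [-0.1124  0.0217  0.2261] deg 45.6 mm 487.0
```

```bash
python3 -m creep '{"linear":[[-0.067,0.807,-0.04],[-0.067,0.807,-0.04],[-0.067,0.807,-0.04],[-0.067,0.807,-0.04],[-0.067,0.807,-0.04],[-0.067,0.807,-0.04],[-0.067,0.807,-0.04],[-0.067,0.807,-0.04],[-0.067,0.807,-0.04],[-0.067,0.807,-0.04],[-0.067,0.807,-0.04],[-0.067,0.807,-0.15]],"delta_rot":[[-0.112,0.022,0.226],[-0.112,0.022,0.226],[-0.112,0.022,0.226],[-0.112,0.022,0.226],[-0.112,0.022,0.226],[-0.112,0.022,0.226],[-0.112,0.022,0.226],[-0.112,0.022,0.226],[-0.112,0.022,0.226],[-0.112,0.022,0.226],[-0.112,0.022,0.226],[-0.112,0.022,0.226]],"hand":[-0.1,-0.1,-0.1,-0.1,-0.1,-0.1,-0.1,-0.1,-0.1,-0.1,-0.1,-0.1]}'; python3 - <<'E'
from h import *
R=tool(9.6,20,a); z=R.as_matrix()[:,2]
tip=np.r_[np.array([511.1,269.3])-85*a,30]
go(R,tip-25*z); print(sense()["qpos"])
E
```

```text
time: 2.5
tool_pos: [494.0, 357.5, 246.4]
ee_rot: [0.639, 0.749, -0.108, 0.134]
force: [0.7, 1.0, -0.5]
opening: 0.549
lin [ 0.0024  0.0067 -0.3216] rot [-0.0016  0.0027  0.0024] deg 0.7 mm 193.0
[-0.27064477  0.56636079 -0.84350573  1.35376871  0.62708253  1.67967681
 -0.95133161]
```

```bash
python3 -m creep '{"linear":[[0.002,0.006,-0.08],[0.002,0.006,-0.16],[0.002,0.006,-0.24],[0.002,0.006,-0.3],[0.002,0.006,-0.3]],"delta_rot":[[0,0.002,0.002],[0,0.002,0.002],[0,0.002,0.002],[0,0.002,0.002],[0,0.002,0.002]],"hand":[-0.1,-0.1,-0.1,-0.1,-0.1]}'; python3 - <<'E'
from h import *
im=capture("side")[...,::-1]; crop("side",170,200,240,200,3,"pics/d1.png",im)
im=capture("top")[...,::-1]; crop("top",120,100,200,150,4,"pics/d2.png",im)
R=tool(9.6,20,a); z=R.as_matrix()[:,2]; s=sense(); p=s["tool_pos"]; M=Ro.from_quat(s["ee_rot"]).as_matrix()
print(p,M[:,2],z,"tip",p+25*M[:,2])
E
```

```text
time: 3.0
tool_pos: [493.0, 354.6, 57.3]
ee_rot: [0.636, 0.751, -0.118, 0.131]
force: [0.2, -0.4, -0.2]
opening: 0.549
[494.83947366 357.55333865  63.13112679] [ 0.05216104 -0.33922109 -0.93925943] [ 0.05704041 -0.33724315 -0.93968795] tip [496.14349972 349.07281152  39.64964099]
```

View pics/d1.png

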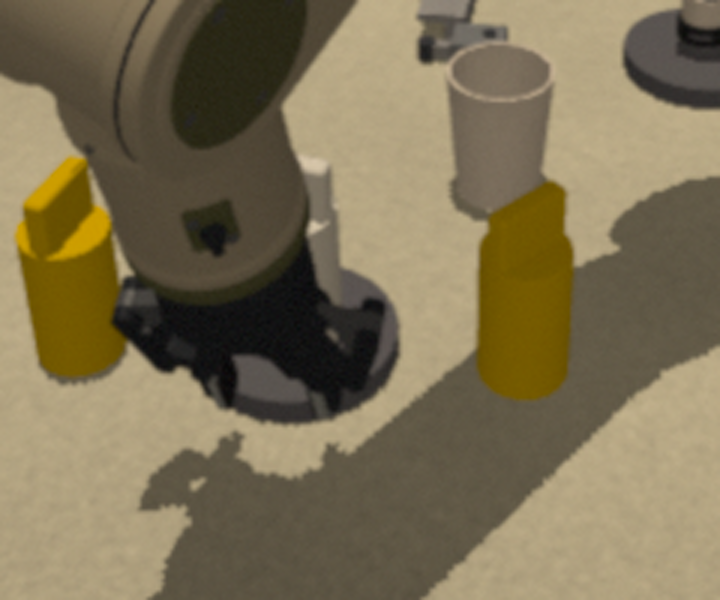

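View pics/d2.png

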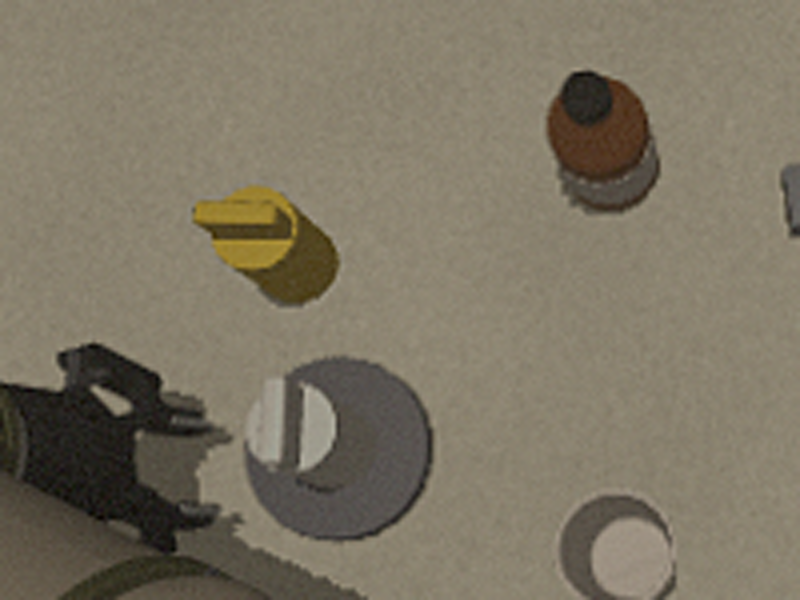

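```bash
python3 - <<'E'
from h import *
for z in (36,42,48):
    print(z,onz("top",[(172,204.3),(173.8,228.6)],z).round(1).tolist())
s=sense();p=s["tool_pos"];M=Ro.from_quat(s["ee_rot"]).as_matrix();print(p,"tip",p+25*M[:,2],proj("top",[p+25*M[:,2]+23*M[:,1],p+25*M[:,2]-23*M[:,1],p+15*M[:,2]+23*M[:,1]])*4-[480,400])
R=tool(9.6,20,a);go(R,p)
E
python3 -m creep '{"linear":[[0.003,0,-0.02],[0.003,0,-0.035],[0.003,0,-0.042],[0.003,0,-0.042],[0.003,0,-0.042]],"delta_rot":[[0,0.002,0.002],[0,0.002,0.002],[0,0.002,0.002],[0,0.002,0.002],[0,0.002,0.002]],"hand":[-0.1,-0.1,-0.1,-0.1,-0.1]}'
```

```text
36 [[527.7, 348.8, 36.0], [466.0, 340.2, 36.0]]
42 [[526.9, 346.5, 42.0], [465.5, 337.9, 42.0]]
48 [[526.0, 344.2, 48.0], [465.0, 335.7, 48.0]]
[494.83947366 357.55333865  63.13112679] tip [496.14349972 349.07281152  39.64964099] [[198.71374277 430.2759674 ]
 [205.69172165 502.01314573]
 [187.68303489 428.95480757]]
lin [0. 0. 0.] rot [ 0.0006 -0.0012  0.0012] deg 0.3 mm 0.0
time: 3.6
tool_pos: [496.3, 358.2, 37.4]
ee_rot: [0.634, 0.754, -0.115, 0.13]
force: [-0.0, 0.3, -0.6]
opening: 0.553
```

```bash
python3 -m creep '{"linear":[[0,0,-0.005],[0,0,-0.008],[0,0,-0.008],[0,0,-0.008]],"delta_rot":[[0,0,0],[0,0,0],[0,0,0],[0,0,0]],"hand":[-0.1,-0.1,-0.1,-0.1]}'
python3 -m creep '{"linear":[[0,0,-0.004],[0,0,-0.004],[0,0,-0.004]],"delta_rot":[[0,0,0],[0,0,0],[0,0,0]],"hand":[-0.1,-0.1,-0.1]}'
```

```text
time: 4.0
tool_pos: [496.2, 358.1, 32.3]
ee_rot: [0.634, 0.754, -0.116, 0.13]
force: [-0.1, -0.4, -0.4]
opening: 0.551
time: 4.3
tool_pos: [496.2, 358.0, 29.9]
ee_rot: [0.634, 0.754, -0.116, 0.13]
force: [0.3, -0.3, 0.9]
opening: 0.551
```

```bash
python3 -m creep '{"linear":[[0,0,-0.004],[0,0,-0.004],[0,0,-0.004]],"delta_rot":[[0,0,0],[0,0,0],[0,0,0]],"hand":[-0.1,-0.1,-0.1]}'; python3 -m creep '{"linear":[[0,0,-0.004],[0,0,-0.004],[0,0,-0.004]],"delta_rot":[[0,0,0],[0,0,0],[0,0,0]],"hand":[-0.1,-0.1,-0.1]}'
```

```text
time: 4.6
tool_pos: [496.2, 358.0, 27.4]
ee_rot: [0.634, 0.754, -0.116, 0.13]
force: [-1.0, -0.3, -0.0]
opening: 0.548
time: 4.9
tool_pos: [496.2, 358.0, 25.0]
ee_rot: [0.634, 0.754, -0.116, 0.13]
force: [0.3, -0.0, -0.3]
opening: 0.546
```

```bash
python3 -m creep '{"linear":[[0,0,-0.003],[0,0,-0.003],[0,0,-0.003]],"delta_rot":[[0,0,0],[0,0,0],[0,0,0]],"hand":[-0.1,-0.1,-0.1]}'; python3 - <<'E'
from h import *
im=capture("top")[...,::-1]; crop("top",120,150,160,100,5,"pics/d3.png",im)
s=sense();p=s["tool_pos"];M=Ro.from_quat(s["ee_rot"]).as_matrix()
d=p[:2]-home;print(p,"clamp frame tcp",d@a,d@n, M[:,2],M[:,1],s["force"])
E
```

```text
time: 5.2
tool_pos: [496.4, 358.2, 23.9]
ee_rot: [0.634, 0.754, -0.115, 0.13]
force: [-1.3, -0.6, 5.0]
opening: 0.552
[496.45518409 358.1798082   23.93228224] clamp frame tcp -456.59547513811196 -25.661260520470357 [ 0.0495712  -0.33840935 -0.9396924 ] [ 0.98541569  0.16991508 -0.00920793] [-1.70011335 -0.38064952  5.35566055]
```

View pics/d3.png

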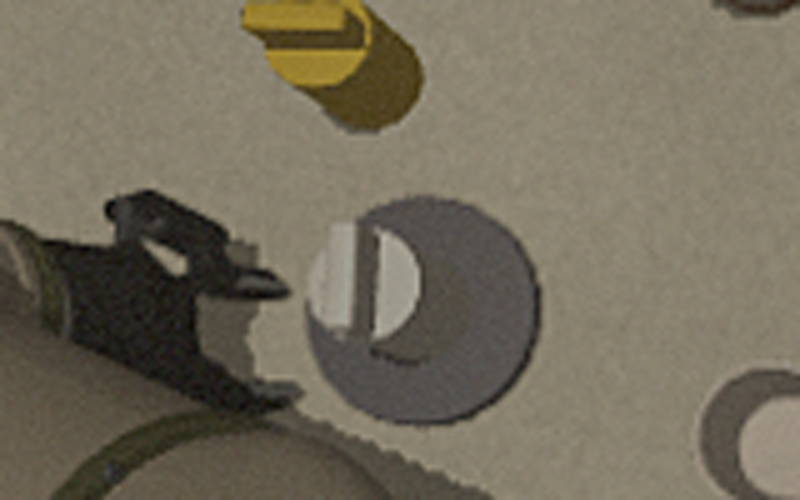

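```bash
python3 -m creep '{"linear":[[0,0,0.004],[0,0,0.004],[0,0,0.004]],"delta_rot":[[0,0,0],[0,0,0],[0,0,0]],"hand":[-0.1,-0.1,-0.1]}'; python3 - <<'E'
from h import *
a1=capture("side")[...,::-1]; b=capture("top")[...,::-1]
cv2.imwrite("pics/e1.png",np.vstack([cv2.resize(a1,(480,300)),cv2.resize(b,(480,300))]))
E
```

```text
time: 5.55
tool_pos: [496.2, 358.0, 25.6]
ee_rot: [0.634, 0.754, -0.116, 0.13]
force: [1.1, -0.3, -0.9]
opening: 0.55
```

View pics/e1.png

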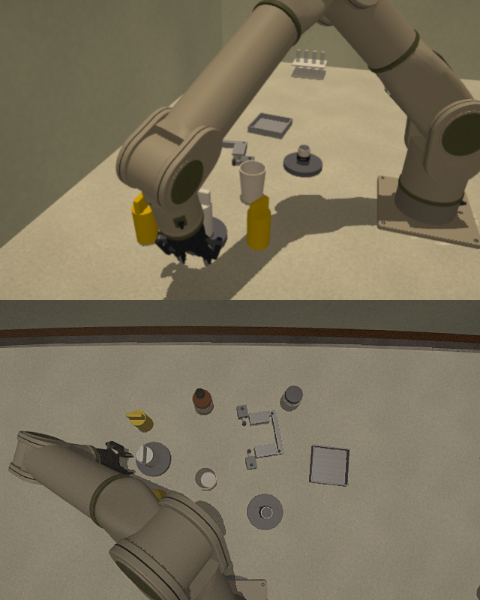

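```bash
python3 -m creep '{"linear":[[0.002,-0.012,0.0015],[0.004,-0.022,0.0015],[0.0056,-0.032,0.0015],[0.0064,-0.038,0.0015],[0.007,-0.042,0.0015],[0.0078,-0.046,0.0015]],"delta_rot":[[0,0,0],[0,0,0],[0,0,0],[0,0,0],[0,0,0],[0,0,0]],"hand":[-0.1,-0.1,-0.1,-0.1,-0.1,-0.1]}'; cat > look.py <<'E'
from h import *
import sys
b=capture("top")[...,::-1]; g=cv2.GaussianBlur(cv2.cvtColor(b,cv2.COLOR_BGR2GRAY),(3,3),0)
s=sense();p=s["tool_pos"];d=p[:2]-home
M=Ro.from_quat(s["ee_rot"]).as_matrix();print("tcp clamp",(d@a).round(1),(d@n).round(1),"z",p[2].round(1),"F along,lat,z",(s["force"][:2]@a).round(1),(s["force"][:2]@n).round(1),s["force"][2].round(1))
f=proj("top",np.r_[p[:2]+78*a,18])[0]  # expected foot centre
x0,y0=int(f[0])-70,int(f[1])-60
crop("top",max(x0,0),max(y0,0),160,120,5,sys.argv[1],b); print("crop origin",max(x0,0),max(y0,0),"scale5")
E
python3 look.py pics/f1.png
```

```text
time: 6.25
tool_pos: [500.8, 330.7, 26.7]
ee_rot: [0.634, 0.754, -0.115, 0.129]
force: [-0.4, 4.8, -0.3]
opening: 0.548
tcp clamp -428.2 -25.9 z 26.7 F along,lat,z -4.5 0.9 -0.6
crop origin 140 150 scale5
```

View pics/f1.png

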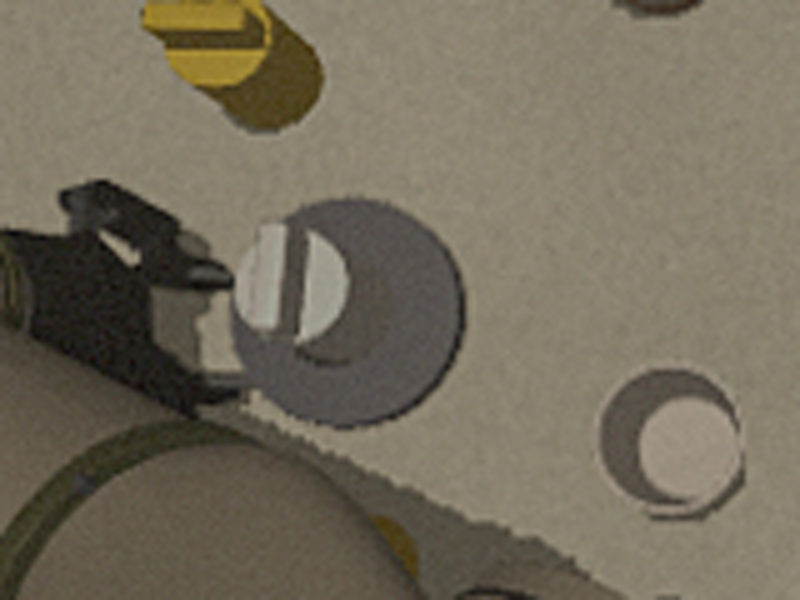

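```bash
python3 -m creep '{"linear":[[0.004,-0.014,0],[0.008,-0.028,0],[0.0125,-0.042,0],[0.017,-0.056,0],[0.021,-0.07,0],[0.025,-0.083,0],[0.029,-0.097,0],[0.033,-0.111,0],[0.037,-0.125,0],[0.042,-0.139,0],[0.046,-0.152,0],[0.05,-0.165,0]],"delta_rot":[[0,0,0],[0,0,0],[0,0,0],[0,0,0],[0,0,0],[0,0,0],[0,0,0],[0,0,0],[0,0,0],[0,0,0],[0,0,0],[0,0,0]],"hand":[-0.1,-0.1,-0.1,-0.1,-0.1,-0.1,-0.1,-0.1,-0.1,-0.1,-0.1,-0.1]}'; python3 look.py pics/f2.png
```

```text
time: 7.5
tool_pos: [530.6, 231.5, 26.6]
ee_rot: [0.634, 0.754, -0.116, 0.129]
force: [-1.2, 5.1, 0.2]
opening: 0.553
tcp clamp -324.1 -12.7 z 26.6 F along,lat,z -2.9 0.1 0.3
crop origin 180 139 scale5
```

View pics/f2.png

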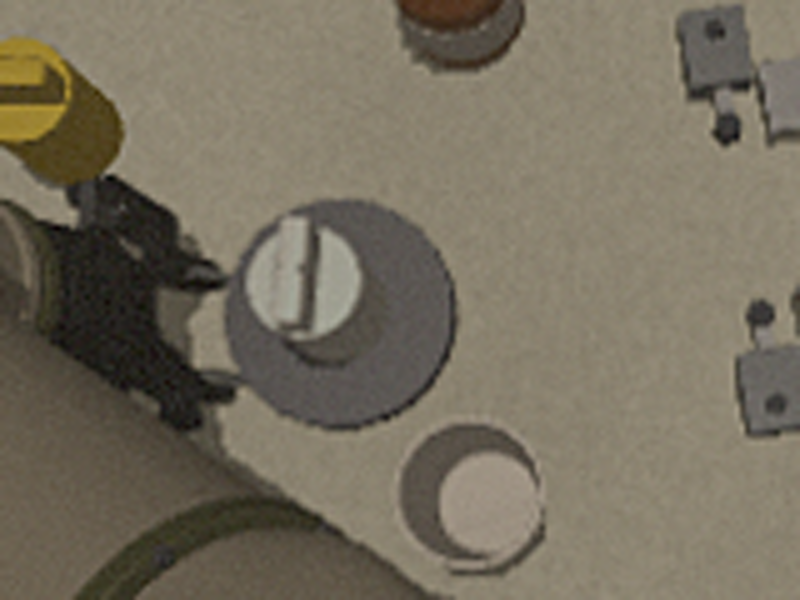

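```bash
python3 -m creep '{"linear":[[0.002,-0.014,0],[0.005,-0.028,0],[0.008,-0.042,0],[0.012,-0.056,0],[0.017,-0.07,0],[0.021,-0.083,0],[0.026,-0.097,0],[0.031,-0.111,0],[0.036,-0.125,0],[0.041,-0.139,0],[0.046,-0.152,0],[0.05,-0.165,0]],"delta_rot":[[0,0,0],[0,0,0],[0,0,0],[0,0,0],[0,0,0],[0,0,0],[0,0,0],[0,0,0],[0,0,0],[0,0,0],[0,0,0],[0,0,0]],"hand":[-0.1,-0.1,-0.1,-0.1,-0.1,-0.1,-0.1,-0.1,-0.1,-0.1,-0.1,-0.1]}'; python3 look.py pics/f3.png
```

```text
time: 8.75
tool_pos: [560.6, 132.8, 26.6]
ee_rot: [0.634, 0.754, -0.115, 0.129]
force: [-2.0, 6.3, 0.2]
opening: 0.547
tcp clamp -221.7 0.2 z 26.6 F along,lat,z -2.7 0.1 1.7
crop origin 218 128 scale5
```

View pics/f3.png

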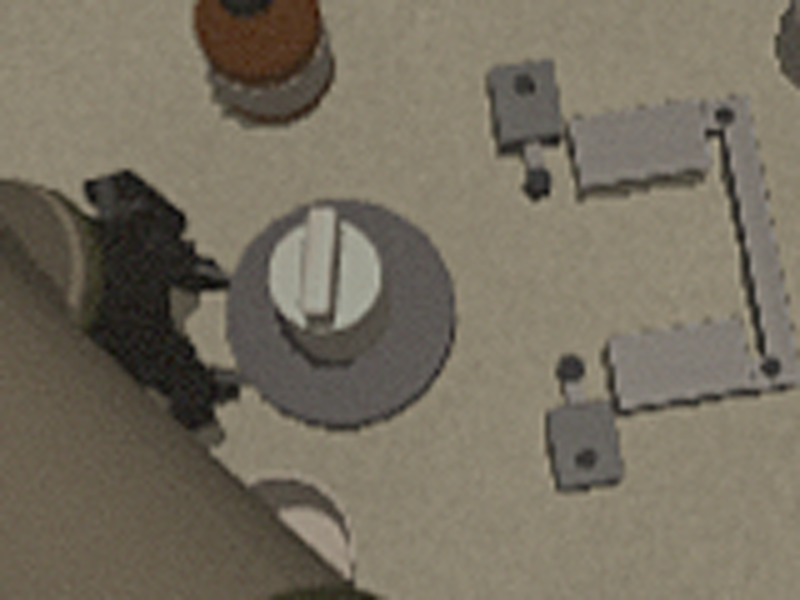

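```bash
cat > foot.py <<'E'
from h import *
import sys
x0,y0,x1,y1=map(int,sys.argv[1:5])
b=capture("top")[...,::-1]; g=cv2.GaussianBlur(cv2.cvtColor(b,cv2.COLOR_BGR2GRAY),(3,3),0)
m=np.zeros_like(g); m[y0:y1,x0:x1]=(g<92)[y0:y1,x0:x1]
cs=max(cv2.findContours(m,0,1)[0],key=cv2.contourArea)
W=onz("top",cv2.convexHull(cs)[:,0]+0.0,18)[:,:2]
for _ in range(6):
    x=np.linalg.lstsq(np.c_[2*W,np.ones(len(W))],(W**2).sum(1),rcond=None)[0];r=np.sqrt(x[2]+x[0]**2+x[1]**2)
    e=np.hypot(*(W-x[:2]).T)-r;k=np.abs(e)<max(1.5,np.abs(e).max()*.6)
    W=W[k]
d=x[:2]-home;print(x[:2].round(1),r.round(1),len(W),"clamp",(d@a).round(1),(d@n).round(1))
E
python3 foot.py 265 160 315 220
python3 - <<'E'
from h import *
J=onz("top",[(325,164.2),(331.6,201.2)],17)[:,:2]
for j in J: print((j-home)@a,(j-home)@n)
E
```

```text
[569.   59.9] 59.2 22 clamp -150.4 -4.0
-40.42148919523279 49.14177176482625
-39.67249121820707 -50.63151287181828
```

```bash
python3 -m creep '{"linear":[[0.004,-0.014,0],[0.008,-0.028,0],[0.012,-0.042,0],[0.015,-0.056,0],[0.018,-0.07,0],[0.02,-0.08,0],[0.021,-0.09,0],[0.021,-0.09,0]],"delta_rot":[[0,0,0],[0,0,0],[0,0,0],[0,0,0],[0,0,0],[0,0,0],[0,0,0],[0,0,0]],"hand":[-0.1,-0.1,-0.1,-0.1,-0.1,-0.1,-0.1,-0.1]}'; python3 foot.py 285 158 336 220;python3 look.py pics/f4.png
```

```text
time: 9.65
tool_pos: [573.6, 77.8, 26.6]
ee_rot: [0.634, 0.754, -0.116, 0.13]
force: [0.2, 2.2, -0.1]
opening: 0.551
[581.9   7.8] 59.2 22 clamp -96.9 0.1
tcp clamp -167.5 3.5 z 26.6 F along,lat,z -0.4 0.9 -0.1
crop origin 239 123 scale5
```

View pics/f4.png

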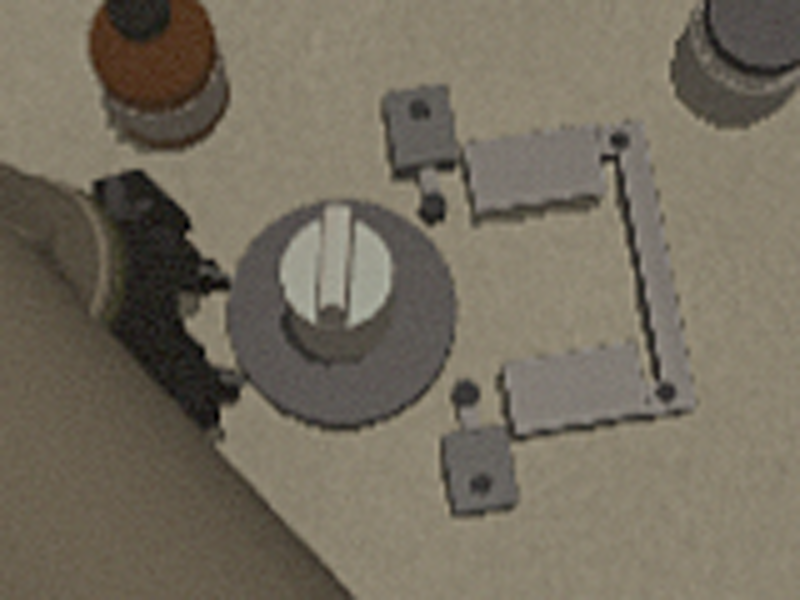

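```bash
python3 -m creep '{"linear":[[0.0015,-0.009,0],[0.003,-0.018,0],[0.0045,-0.027,0],[0.006,-0.036,0],[0.0075,-0.045,0],[0.009,-0.054,0],[0.0105,-0.063,0],[0.012,-0.072,0],[0.0135,-0.08,0],[0.015,-0.088,0],[0.0165,-0.098,0],[0.0165,-0.098,0]],"delta_rot":[[0,0,0],[0,0,0],[0,0,0],[0,0,0],[0,0,0],[0,0,0],[0,0,0],[0,0,0],[0,0,0],[0,0,0],[0,0,0],[0,0,0]],"hand":[-0.1,-0.1,-0.1,-0.1,-0.1,-0.1,-0.1,-0.1,-0.1,-0.1,-0.1,-0.1]}'; python3 look.py pics/f5.png
```

```text
time: 10.95
tool_pos: [583.4, 21.2, 26.6]
ee_rot: [0.633, 0.754, -0.115, 0.129]
force: [-0.9, 7.4, 0.5]
opening: 0.549
tcp clamp -110.0 3.8 z 26.6 F along,lat,z -6.2 0.9 0.2
crop origin 261 120 scale5
```

View pics/f5.png

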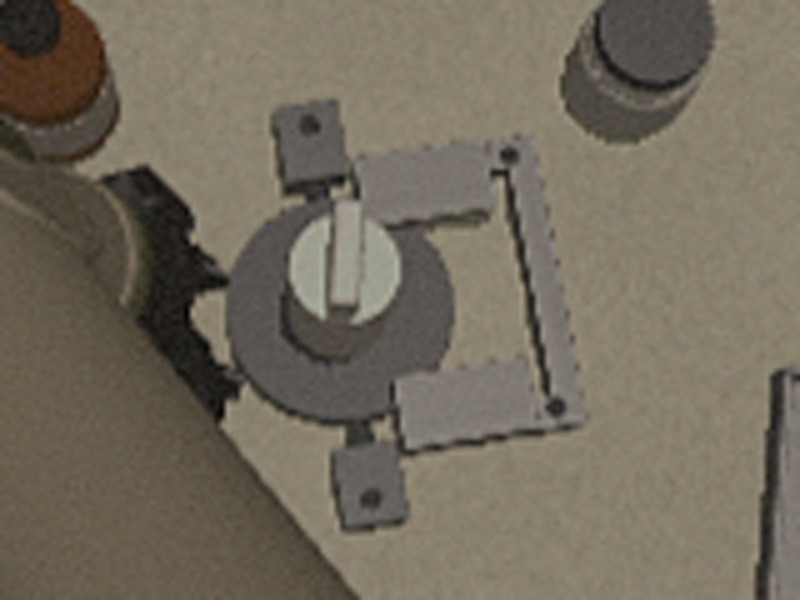

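```bash
python3 - <<'E'
from h import *
print(onz("top",[(267,150)],150),onz("top",[(267,150)],250),onz("top",[(267,150)],350))
cv2.imwrite("pics/g1.png",capture("side")[...,::-1])
E
```

```text
[[637.64142534  95.35596253 150.        ]] [[607.92065813  81.61557753 250.        ]] [[578.19989092  67.87519253 350.        ]]
```

View pics/g1.png

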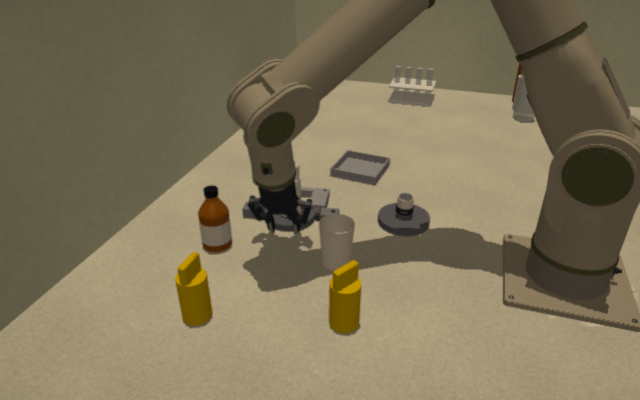

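```bash
python3 -m creep '{"linear":[[0.001,-0.007,0],[0.0023,-0.014,0],[0.0035,-0.021,0],[0.0046,-0.028,0],[0.0058,-0.035,0],[0.007,-0.041,0],[0.008,-0.047,0],[0.0085,-0.05,0],[0.009,-0.053,0],[0.0095,-0.056,0],[0.0095,-0.056,0]],"delta_rot":[[0,0,0],[0,0,0],[0,0,0],[0,0,0],[0,0,0],[0,0,0],[0,0,0],[0,0,0],[0,0,0],[0,0,0],[0,0,0]],"hand":[-0.1,-0.1,-0.1,-0.1,-0.1,-0.1,-0.1,-0.1,-0.1,-0.1,-0.1]}'; python3 look.py pics/f6.png
```

```text
time: 12.15
tool_pos: [589.0, -13.1, 26.6]
ee_rot: [0.633, 0.754, -0.115, 0.129]
force: [-1.3, 4.4, 1.3]
opening: 0.547
tcp clamp -75.1 3.6 z 26.6 F along,lat,z -5.6 -0.8 0.6
crop origin 274 118 scale5
```

View pics/f6.png

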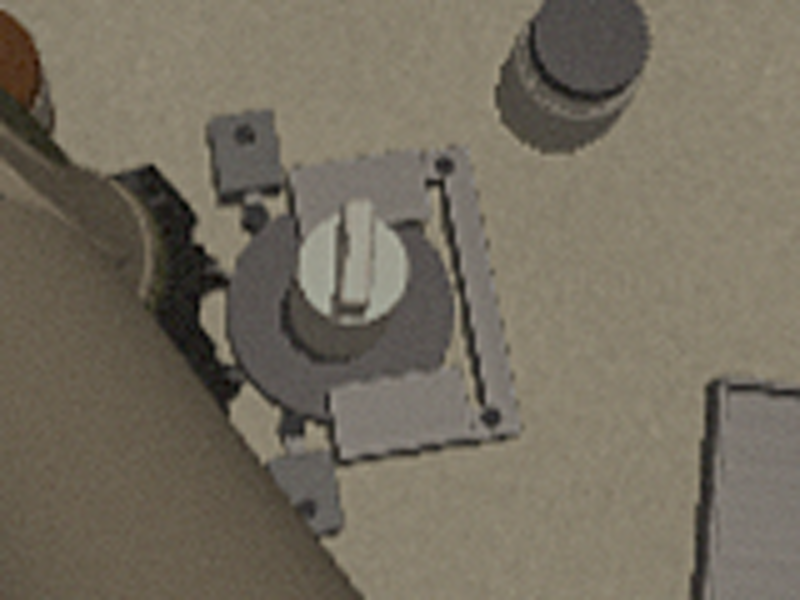

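```bash
python3 -m creep '{"linear":[[0.0004,-0.0025,0],[0.0008,-0.005,0],[0.0008,-0.005,0]],"delta_rot":[[0,0,0],[0,0,0],[0,0,0]],"hand":[-0.1,-0.1,-0.1]}'; python3 -m creep '{"linear":[[0.0003,-0.002,0],[0.0003,-0.002,0],[0.0003,-0.002,0]],"delta_rot":[[0,0,0],[0,0,0],[0,0,0]],"hand":[-0.1,-0.1,-0.1]}';  python3 look.py pics/f7.png
```

```text
time: 12.5
tool_pos: [589.5, -16.2, 26.6]
ee_rot: [0.633, 0.754, -0.115, 0.129]
force: [-1.5, 5.2, 0.7]
opening: 0.553
time: 12.8
tool_pos: [589.6, -17.3, 26.6]
ee_rot: [0.633, 0.754, -0.115, 0.129]
force: [-1.4, 5.7, 0.1]
opening: 0.551
tcp clamp -70.8 3.5 z 26.6 F along,lat,z -4.7 0.2 1.9
crop origin 275 118 scale5
```

View pics/f7.png

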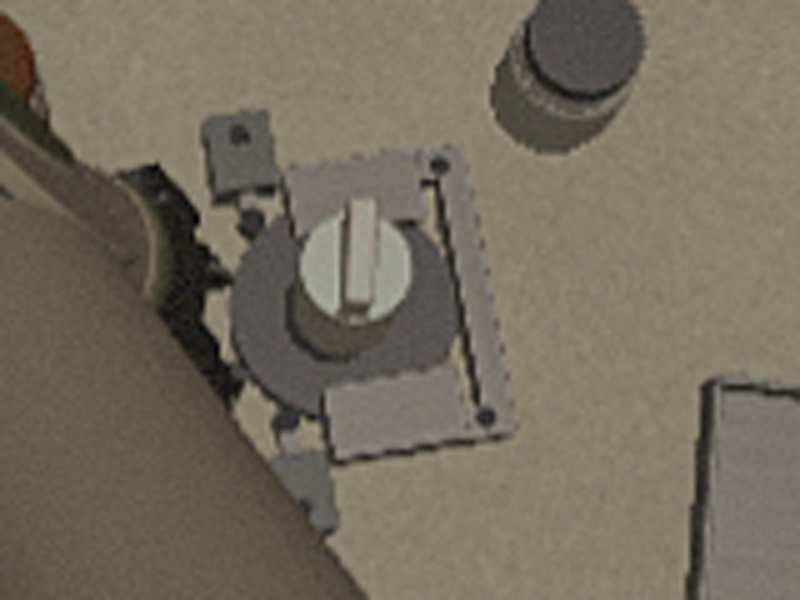

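```bash
for i in 1 2; do python3 -m creep '{"linear":[[0.0003,-0.002,0],[0.0003,-0.002,0]],"delta_rot":[[0,0,0],[0,0,0]],"hand":[-0.1,-0.1]}'; done
```

```text
time: 13.05
tool_pos: [589.8, -18.3, 26.5]
ee_rot: [0.633, 0.754, -0.115, 0.129]
force: [-0.8, 5.6, 1.7]
opening: 0.551
time: 13.25
tool_pos: [589.9, -18.5, 26.6]
ee_rot: [0.633, 0.755, -0.115, 0.129]
force: [-3.3, 8.7, 2.1]
opening: 0.552
```

```bash
for i in 1 2; do python3 -m creep '{"linear":[[0.0003,-0.002,0],[0.0003,-0.002,0]],"delta_rot":[[0,0,0],[0,0,0]],"hand":[-0.1,-0.1]}'; done
```

```text
time: 13.45
tool_pos: [590.0, -18.7, 26.5]
ee_rot: [0.633, 0.755, -0.114, 0.129]
force: [-3.1, 11.9, 2.7]
opening: 0.55
time: 13.65
tool_pos: [590.1, -18.9, 26.5]
ee_rot: [0.633, 0.755, -0.114, 0.128]
force: [-3.4, 14.6, 3.6]
opening: 0.549
```

Force rises to 15 N with no travel, so the foot is against the stop. Backing off, then lifting to look.

```bash
python3 -m creep '{"linear":[[-0.004,0.025,0],[-0.008,0.05,0],[-0.0125,0.074,0],[-0.0125,0.074,0.08],[-0.0125,0.074,0.16],[-0.0125,0.074,0.24],[-0.0125,0.074,0.32],[-0.0125,0.074,0.4],[-0.0125,0.074,0.42],[-0.0125,0.074,0.42]],"delta_rot":[[0,0,0],[0,0,0],[0,0,0],[0,0,0],[0,0,0],[0,0,0],[0,0,0],[0,0,0],[0,0,0],[0,0,0]],"hand":[-0.1,-0.1,-0.1,-0.1,-0.1,-0.1,-0.1,-0.1,-0.1,-0.1]}'; python3 - <<'E'
from h import *
b=capture("top")[...,::-1];cv2.imwrite("pics/h_top.png",b);crop("top",270,110,160,120,5,"pics/h1.png",b)
s=capture("side")[...,::-1];cv2.imwrite("pics/h_side.png",s);crop("side",190,110,160,130,5,"pics/h2.png",s)
E
```

```text
time: 14.65
tool_pos: [583.7, 22.3, 280.8]
ee_rot: [0.634, 0.754, -0.114, 0.131]
force: [-0.5, -0.2, -1.0]
opening: 0.55
```

View pics/h1.png

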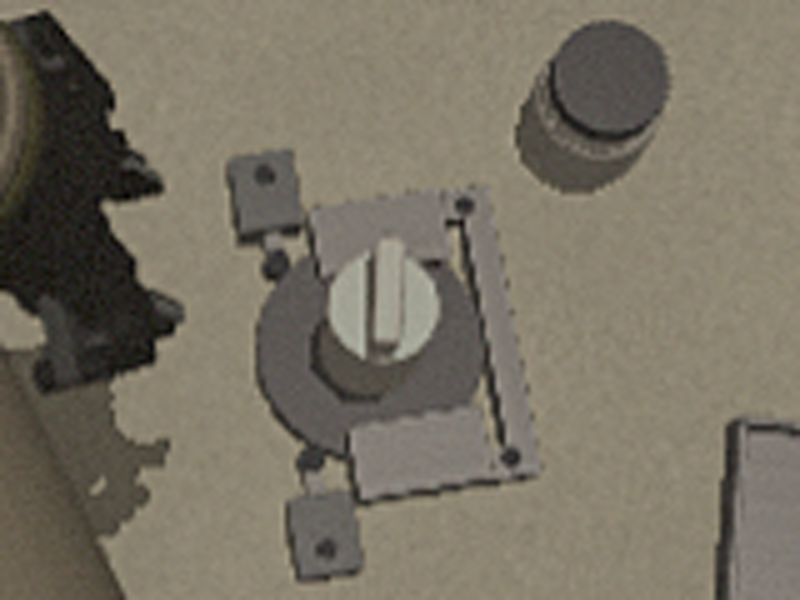

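View pics/h2.png

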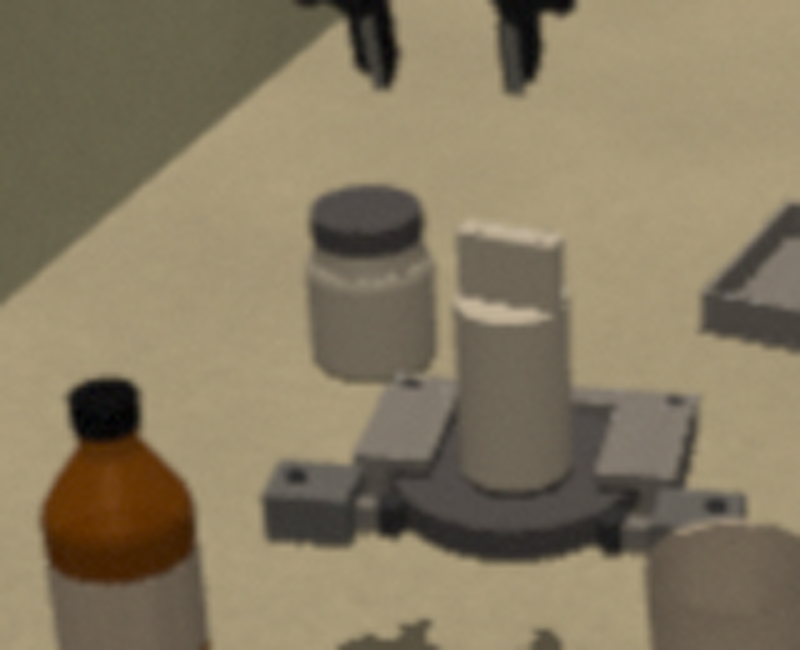

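```bash
python3 - <<'E'
from h import *
q=lambda x,y:(270+x/5-.4,110+y/5-.4)
J=onz("top",[q(275,265),q(311,460)],17)[:,:2]
for j in J: print("jaw",((j-home)@a).round(1),((j-home)@n).round(1))
F=onz("top",[q(378,237),q(405,240),q(401,345),q(374,348)],142);print(F.round(1).tolist(),F.mean(0).round(1))
v=((F[0]+F[1])-(F[2]+F[3]))/2;print("len",np.linalg.norm(v),"yaw",np.degrees(np.arctan2(v[1],v[0])),"thick",np.linalg.norm(F[0]-F[1]))
r=lambda x,y:(190+x/5-.4,110+y/5-.4)
# side: front-top edge ends and back-top
S=onz("side",[r(459,234),r(556,247),r(562,238),r(470,222)],142);print(S.round(1).tolist(),S.mean(0).round(1)); v=S[0]-S[1];print(np.degrees(np.arctan2(v[1],v[0])),np.linalg.norm(v))
T=[tri(q(374,348),r(556,247)),tri(q(378,237),r(459,234))];print(T)
s=sense();print(s["tool_pos"],s["qpos"])
E
python3 foot.py 318 155 370 212
```

```text
jaw -40.8 53.6
jaw -39.3 -51.7
[[624.8, -83.7, 142.0], [623.5, -96.1, 142.0], [574.0, -93.9, 142.0], [572.5, -81.6, 142.0]] [598.7 -88.8 142. ]
len 50.88982179089965 yaw -2.436999122516428 thick 12.504657271163216
[[622.9, -78.5, 142.0], [576.0, -78.9, 142.0], [576.6, -88.6, 142.0], [622.8, -92.0, 142.0]] [599.6 -84.5 142. ]
0.587781306814229 46.86603470846721
[(array([574.79400732, -81.20470397, 140.71604329]), np.float64(3.9762603143588016)), (array([625.37258272, -83.94547656, 139.20954058]), np.float64(0.392169051899808))]
[582.56335343  21.57092857 277.34566559] [ 0.33921292  0.33449009 -0.79391043  1.54391166  0.57153137  1.4892091
 -0.35138823]
[601.2 -83.1] 82.8 5 clamp -4.0 4.0
```

```bash
python3 - <<'E'
from h import *
R=tool(-92,0,[1,0]); go(R,[598.8,-87.8,230])
E
```

```text
lin [ 0.0274 -0.182  -0.0779] rot [ 0.0928 -0.0869 -0.5598] deg 103.3 mm 120.0
```

```bash
python3 -m creep '{"linear":[[0.027,-0.182,0],[0.027,-0.182,0],[0.027,-0.182,0],[0.027,-0.182,0],[0.027,-0.182,0],[0.027,-0.182,0],[0.027,-0.182,0],[0.027,-0.182,0],[0.027,-0.182,0],[0.027,-0.182,0],[0.027,-0.182,0],[0.027,-0.182,0]],"delta_rot":[[0.093,-0.087,-0.56],[0.093,-0.087,-0.56],[0.093,-0.087,-0.56],[0.093,-0.087,-0.56],[0.093,-0.087,-0.56],[0.093,-0.087,-0.56],[0.093,-0.087,-0.56],[0.093,-0.087,-0.56],[0.093,-0.087,-0.56],[0.093,-0.087,-0.56],[0.093,-0.087,-0.56],[0.093,-0.087,-0.56]],"hand":[-0.1,-0.1,-0.1,-0.1,-0.1,-0.1,-0.1,-0.1,-0.1,-0.1,-0.1,-0.1]}';python3 - <<'E'
from h import *
R=tool(-92,0,[1,0]); go(R,[598.8,-87.8,185]); print(sense()["qpos"])
E
```

```text
time: 16.0
tool_pos: [598.6, -87.8, 276.3]
ee_rot: [1.0, -0.019, -0.001, 0.001]
force: [-0.0, 0.9, -0.3]
opening: 0.55
lin [ 0.0003 -0.     -0.1521] rot [ 0.0003 -0.0009  0.0012] deg 0.3 mm 91.0
[ 0.48377176  0.3260715  -0.52432728  1.46268532  0.16445558  1.39947397
 -1.65580588]
```

```bash
python3 -m creep '{"linear":[[0,0,-0.08],[0,0,-0.15],[0,0,-0.15],[0,0,-0.15]],"delta_rot":[[0,0,0],[0,0,0],[0,0,0],[0,0,0]],"hand":[-0.1,-0.1,-0.1,-0.1]}';python3 - <<'E'
from h import *
b=capture("top")[...,::-1];crop("top",270,110,160,120,5,"pics/i1.png",b)
s=capture("side")[...,::-1];crop("side",210,90,160,130,5,"pics/i2.png",s)
E
```

```text
time: 16.4
tool_pos: [598.7, -87.6, 188.1]
ee_rot: [1.0, -0.016, -0.001, 0.001]
force: [-0.3, 0.2, 0.1]
opening: 0.549
```

View pics/i1.png

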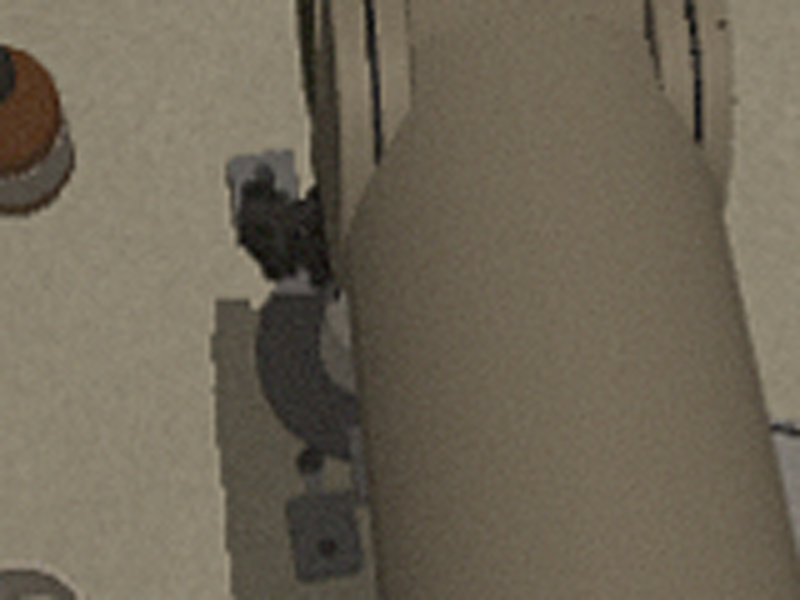

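View pics/i2.png

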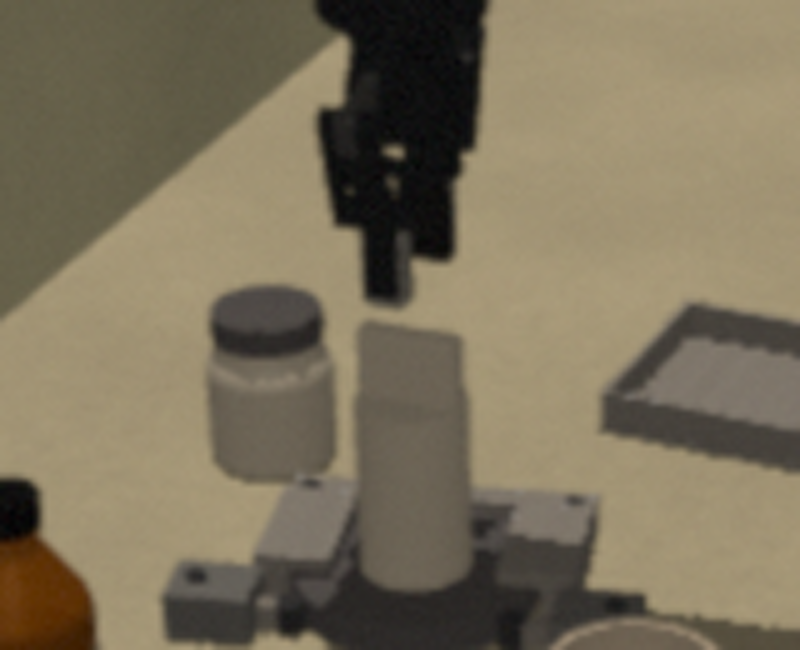

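```bash
python3 - <<'E'
from h import *
s=sense();p=s["tool_pos"];print(p)
for yy in (23,-23): print((proj("side",[p[0]+(yy*.03),p[1]+yy,p[2]-21.5])-[210,90])*5)
E
```

```text
[600.22266407 -87.57209085 190.60864971]
[[389.33307157 296.00456394]]
[[427.65130556 256.46498168]]
```

```bash
python3 -m creep '{"linear":[[0,0,-0.03],[0,0,-0.06],[0,0,-0.08],[0,0,-0.08],[0,0,-0.08]],"delta_rot":[[0,0,0],[0,0,0],[0,0,0],[0,0,0],[0,0,0]],"hand":[-0.1,-0.1,-0.1,-0.1,-0.1]}';python3 - <<'E'
from h import *
s=capture("side")[...,::-1];crop("side",210,90,160,130,5,"pics/i3.png",s);print(sense()["tool_pos"],sense()["force"])
E
```

```text
time: 17.0
tool_pos: [599.8, -87.7, 141.8]
ee_rot: [1.0, -0.016, 0.001, 0.001]
force: [0.9, 0.2, 0.5]
opening: 0.554
[599.96959426 -87.76463012 142.03053966] [-0.41344892 -0.45764409  1.35639276]
```

View pics/i3.png

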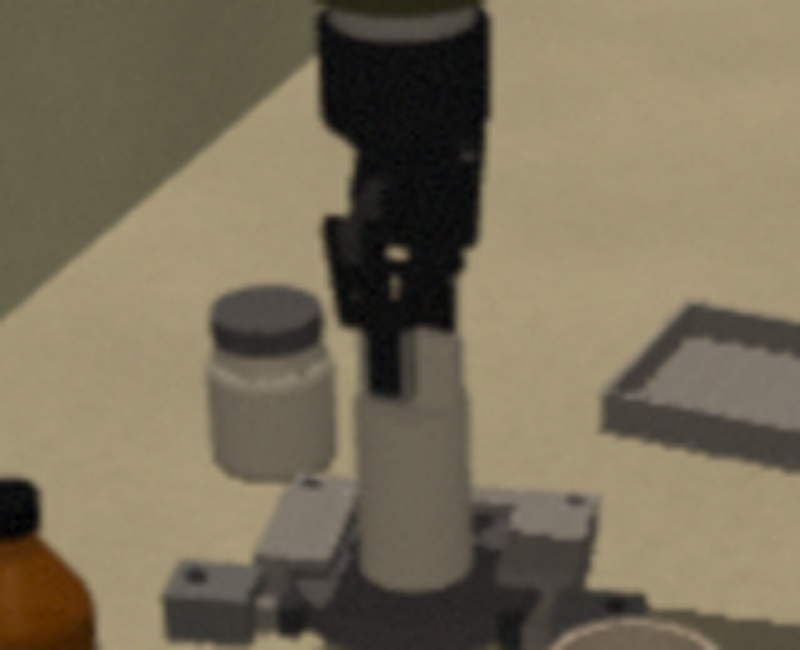

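```bash
python3 -m creep '{"linear":[[0,0,-0.004],[0,0,-0.004],[0,0,-0.004],[0,0,-0.004],[0,0,-0.004],[0,0,-0.004],[0,0,-0.004],[0,0,-0.004]],"delta_rot":[[0,0,0],[0,0,0],[0,0,0],[0,0,0],[0,0,0],[0,0,0],[0,0,0],[0,0,0]],"hand":[0.3,0.5,0.6,0.7,1,1,1,1]}' 80;  python3 -m creep '{"linear":[[0,0,0],[0,0,0],[0,0,0]],"delta_rot":[[0,0,0],[0,0,0],[0,0,0]],"hand":[1,1,1]}'
```

```text
time: 17.85
tool_pos: [599.5, -87.9, 138.7]
ee_rot: [1.0, -0.016, 0.0, 0.001]
force: [-0.1, -1.1, 5.3]
opening: 0.145
time: 18.15
tool_pos: [599.5, -88.0, 138.7]
ee_rot: [1.0, -0.016, 0.0, 0.002]
force: [0.2, -0.6, 5.4]
opening: 0.147
```

```bash
python3 -m creep '{"linear":[[0,0,0.004],[0,0,0.008],[0,0,0.012],[0,0,0.016],[0,0,0.02],[0,0,0.024]],"delta_rot":[[0,0,0],[0,0,0],[0,0,0],[0,0,0],[0,0,0],[0,0,0]],"hand":[1,1,1,1,1,1]}';  python3 -m creep '{"linear":[[0,0,0.004],[0,0,0.008],[0,0,0.012],[0,0,0.016],[0,0,0.02],[0,0,0.026],[0,0,0.032],[0,0,0.04]],"delta_rot":[[0,0,0],[0,0,0],[0,0,0],[0,0,0],[0,0,0],[0,0,0],[0,0,0],[0,0,0]],"hand":[1,1,1,1,1,1,1,1]}'; python3 - <<'E'
from h import *
s=capture("side")[...,::-1];crop("side",210,90,160,130,5,"pics/j1.png",s);print(sense()["tool_pos"],sense()["force"])
E
```

```text
time: 18.75
tool_pos: [598.5, -87.7, 152.3]
ee_rot: [1.0, -0.016, -0.001, 0.001]
force: [-2.5, 0.3, -12.9]
opening: 0.146
time: 19.55
tool_pos: [599.4, -87.7, 177.2]
ee_rot: [1.0, -0.016, 0.0, 0.001]
force: [-0.2, 0.5, -1.9]
opening: 0.151
[599.75738814 -87.75328472 178.08963454] [-0.0634556   0.80396151 -0.64516473]
```

View pics/j1.png

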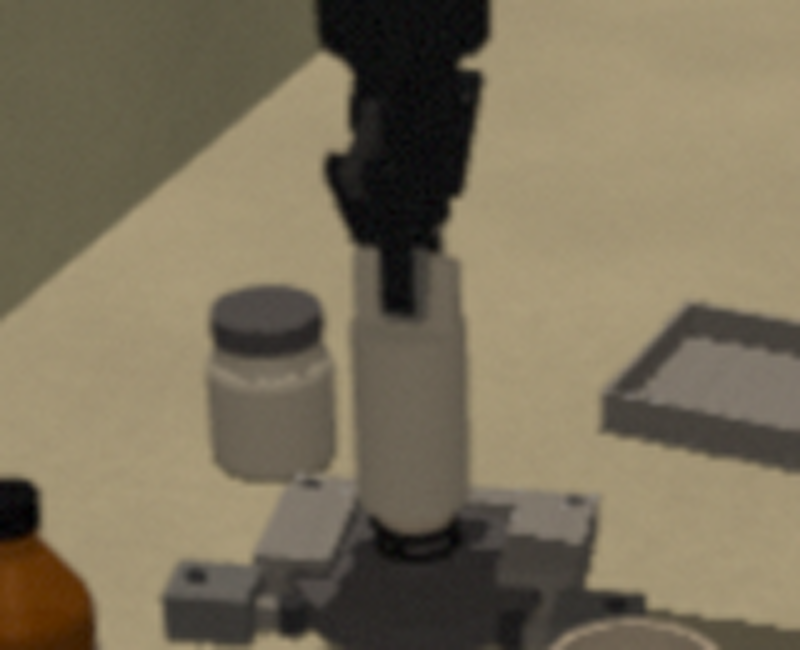

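```bash
python3 -m creep '{"linear":[[0,0,0.02],[0,0,0.04],[0,0,0.07],[0,0,0.1],[0,0,0.12],[-0.02,-0.04,0.12],[-0.045,-0.1,0.12],[-0.075,-0.17,0.12],[-0.105,-0.24,0.12],[-0.135,-0.31,0.12],[-0.16,-0.37,0.12],[-0.178,-0.41,0.12]],"delta_rot":[[0,0,0],[0,0,0],[0,0,0],[0,0,0],[0,0,0],[0,0,0],[0,0,0],[0,0,0],[0,0,0],[0,0,0],[0,0,0],[0,0,0]],"hand":[1,1,1,1,1,1,1,1,1,1,1,1]}';  python3 -m creep '{"linear":[[0,0,0],[0,0,0],[0,0,-0.04],[0,0,-0.08],[0,0,-0.08],[0,0,-0.08]],"delta_rot":[[0,0,0],[0,0,0],[0,0,0],[0,0,0],[0,0,0],[0,0,0]],"hand":[1,1,1,1,1,1]}'; python3 - <<'E'
from h import *
s=capture("side")[...,::-1];crop("side",250,60,200,170,4,"pics/k1.png",s);print(sense()["tool_pos"],sense()["force"])
b=capture("top")[...,::-1];crop("top",290,110,200,150,4,"pics/k2.png",b)
E
```

```text
time: 20.8
tool_pos: [490.6, -337.1, 249.2]
ee_rot: [1.0, -0.018, -0.0, 0.002]
force: [-0.0, -0.0, -1.3]
opening: 0.146
time: 21.4
tool_pos: [493.1, -332.7, 201.3]
ee_rot: [1.0, -0.015, 0.0, 0.001]
force: [0.1, -0.3, -1.0]
opening: 0.148
[ 493.40408705 -333.13984511  202.04966695] [-0.46869947 -0.50167326  0.14993219]
```

View pics/k1.png

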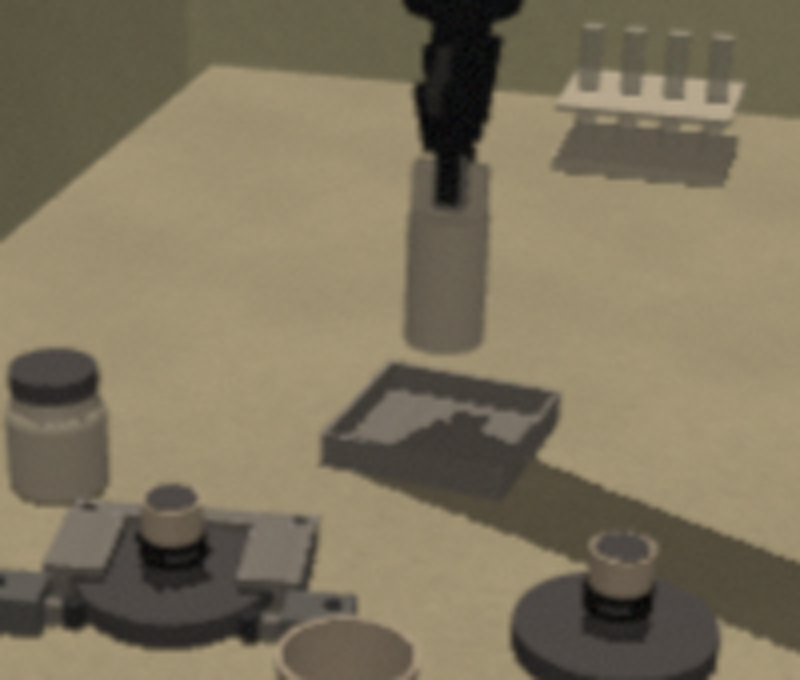

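View pics/k2.png

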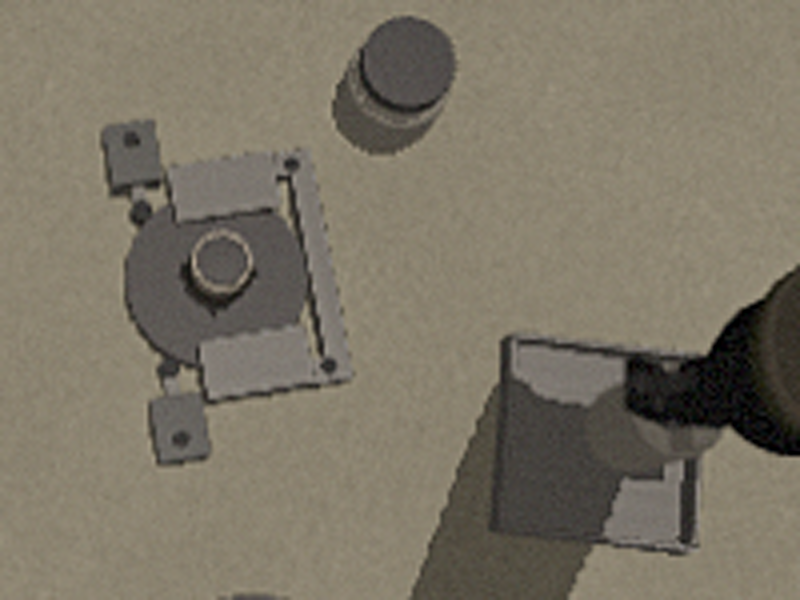

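```bash
python3 -m creep '{"linear":[[0,0,-0.03],[0,0,-0.06],[0,0,-0.09],[0,0,-0.11],[0,0,-0.12],[0,0,-0.12],[0,0,-0.12]],"delta_rot":[[0,0,0],[0,0,0],[0,0,0],[0,0,0],[0,0,0],[0,0,0],[0,0,0]],"hand":[1,1,1,1,1,1,1]}'; for i in 1 2; do  python3 -m creep '{"linear":[[0,0,-0.003],[0,0,-0.003]],"delta_rot":[[0,0,0],[0,0,0]],"hand":[1,1]}'; done; python3 - <<'E'
from h import *
s=capture("side")[...,::-1];crop("side",280,100,130,110,5,"pics/k3.png",s)
E
```

```text
time: 22.2
tool_pos: [492.9, -334.0, 129.6]
ee_rot: [1.0, -0.016, 0.001, 0.002]
force: [0.4, -0.1, -0.9]
opening: 0.144
time: 22.4
tool_pos: [492.6, -333.9, 127.3]
ee_rot: [1.0, -0.016, 0.0, 0.002]
force: [0.1, 0.3, -1.7]
opening: 0.152
time: 22.6
tool_pos: [492.4, -333.8, 125.0]
ee_rot: [1.0, -0.016, -0.0, 0.001]
force: [0.1, -0.4, -1.9]
opening: 0.145
```

View pics/k3.png

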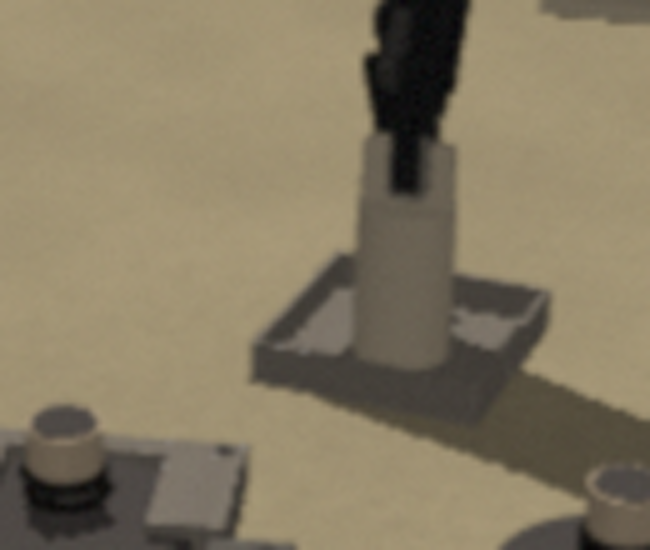

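```bash
for i in 1 2; do  python3 -m creep '{"linear":[[0,0,-0.002],[0,0,-0.002]],"delta_rot":[[0,0,0],[0,0,0]],"hand":[1,1]}'; done; python3 - <<'E'
from h import *
print((proj("side",[[492,-307,4],[492,-273,25],[492,-270,25],[492,-270,0]])-[280,100])*5)
E
```

```text
time: 22.85
tool_pos: [492.6, -334.0, 124.7]
ee_rot: [1.0, -0.016, 0.0, 0.002]
force: [-2.0, 1.6, 5.0]
opening: 0.149
time: 23.05
tool_pos: [492.8, -334.1, 124.7]
ee_rot: [1.0, -0.016, 0.0, 0.002]
force: [-5.9, 2.8, 15.8]
opening: 0.147
[[393.27973242 370.22241004]
 [379.54980878 363.2375743 ]
 [378.17308021 365.71547051]
 [376.47804077 407.30111676]]
```

```bash
python3 -m creep '{"linear":[[0,0,0.002],[0,0,0.002],[0,0,0.002],[0,0,0.002],[0,0,0.002],[0,0,0.002],[0,0,0.002],[0,0,0.002]],"delta_rot":[[0,0,0],[0,0,0],[0,0,0],[0,0,0],[0,0,0],[0,0,0],[0,0,0],[0,0,0]],"hand":[1,0.6,0.5,0.4,0.2,0,0,0]}' 20; python3 -m creep '{"linear":[[0,0,0.005],[0,0,0.02],[0,0,0.05],[0,0,0.1],[0,0,0.17],[0,0,0.24],[0,0.07,0.26],[0,0.07,0.26]],"delta_rot":[[0,0,0],[0,0,0],[0,0,0],[0,0,0],[0,0,0],[0,0,0],[0,0,0],[0,0,0]],"hand":[0,0,0,0,0,0,0,0]}'; python3 - <<'E'
from h import *
s=capture("side")[...,::-1];cv2.imwrite("pics/l1.png",s)
b=capture("top")[...,::-1];cv2.imwrite("pics/l2.png",b);crop("top",290,100,200,150,4,"pics/l3.png",b)
E
```

```text
time: 23.85
tool_pos: [492.4, -333.8, 123.8]
ee_rot: [1.0, -0.016, -0.0, 0.001]
force: [-0.6, 0.1, -0.1]
opening: 0.503
time: 24.65
tool_pos: [494.9, -286.9, 284.1]
ee_rot: [1.0, -0.013, 0.003, 0.002]
force: [1.0, 0.8, 0.2]
opening: 0.499
```

View pics/l1.png

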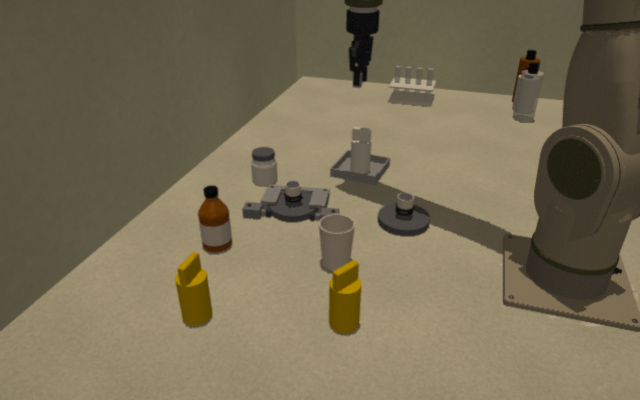

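View pics/l3.png

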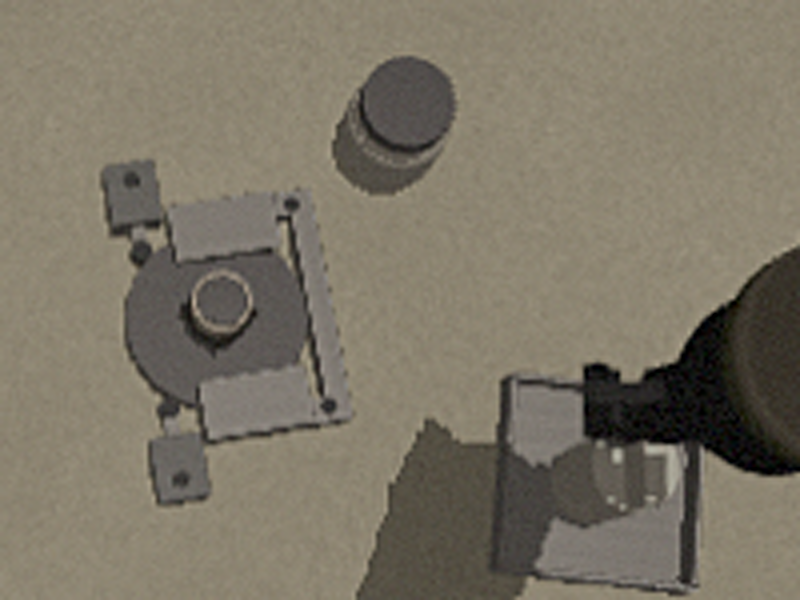

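The side view shows the cover upright in the tray at (361,152) and the bare stem in the clamp at (293,192). The jar, bottle and cup are still at their first pixels. I'll do a quick numeric comparison and then hand in.

```bash
python3 - <<'E'
from h import *
for n,f,rs in (("side","l1",{"bottle":(195,185,45,70),"cup":(315,212,45,60),"jar":(248,145,32,45)}),("top","l2",{"bottle":(250,112,40,45),"cup":(255,220,40,38),"jar":(370,110,40,42)})):
    o=cv2.imread(f"pics/{n}0.png",0).astype(np.float32);w=cv2.imread(f"pics/{f}.png",0).astype(np.float32)
    for k,(x,y,a_,b_) in rs.items(): print(n,k,[np.round(v,2) for v in cv2.phaseCorrelate(o[y:y+b_,x:x+a_].copy(),w[y:y+b_,x:x+a_].copy())])
print(finish_job())
E
```

```text
side bottle [array([ 0.54, -0.05]), np.float64(0.94)]
side cup [array([0.49, 0.02]), np.float64(0.96)]
side jar [array([0.05, 0.5 ]), np.float64(0.97)]
top bottle [array([-0.03,  0.6 ]), np.float64(0.99)]
top cup [array([-0.08,  0.09]), np.float64(0.99)]
top jar [array([0.07, 0.57]), np.float64(0.98)]
the job is handed in; nothing more can be done
None
```

The job is done and handed in at about 25 s of the 72 s allowed; the hand-in reports no verdict.

**Push:** I pushed the leftmost core by its foot, between the bottle and the cup, into the clamp. It stopped firmly, with force rising to about 15 N and no further travel. The top view shows both jaw noses behind the foot, each about 2.7 mm out on average from the picture, which fits the 1–4 mm expected when home. The cover was not touched before that.

**Cover:** I drew it straight up by its fin, pulling with about 13 N early in the lift. It met the tray floor at the expected height, and I released it there.

**Last checks:**
- **Cover:** it stands upright inside the tray, with the gripper clear and reading no force.
- **Core:** it is flat in the clamp with its stem bare.
- **Bottle, cup and jar:** they agree with the first pictures to within 0.6 pixel. I put the half-pixel readings down to the matching method, since they appear only along odd-sized crop sides.

**What disagreed:**
- The side and top views differed by about 4 mm across the fin. I used the top view, and the grasp fitted.
- The circle fit of the foot once home failed because the lips hide its edge. I judged "home" by the stop force and the jaw noses instead.

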